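# Open a laser's gravity shutter onto the power sensor and hold it for a reading

### The job

Take a laser power reading. With the fingertips push the power sensor along its rail until it is fully home against the end stop, in front of the laser's exit, without lifting it off the rail; keep the shutter closed until then. Then press the red pad of the shutter lever down to its lower stop, so that the heavy copper flap rises clear of the exit, and finish while still holding it down with the fingers, leaving the sensor home and everything else where it stands.

Things in the scene. Friction and masses are not known exactly. Their poses are not given: they have to be found in the camera images.
- setup: Fixed dark grey breadboard, 12 mm thick, carrying laser, shutter and rail. Its frame, called board frame below: origin on the work surface, x along the laser beam (away from the robot), y left across it, z up. Plate: x -220..180, y -300..300 mm. The beam is the line y 0, z 85 mm
- laser_exit (a point): Exit bore of the laser head, in the head's +x face (board x -13, y 0, z 85 mm). The head is a fixed light grey box with black ends on four feet: board x -217..-13, y -67..67, z 38..132 mm
- beam_point (a point): Point on the beam above the rail's middle line (board x 100, y 0, z 85 mm): the sensor's centre is here when it is home
- rail_stop (a point): Nose of the rail's end stop, which stops the carrier when the sensor is home: a fixed black block, 56 mm wide, at board y -39..-53 mm, top 52 mm up, with a rubber nose (board x 100, y -35, z 42 mm). The fixed aluminium rail runs along board y from -45 to 215 mm at x 100, 40 mm wide, its top 32 mm up
- sensor_center (a point): Centre of the black round power sensor head, 46 mm across, 36 mm long, top 108 mm up, on a post on its carrier. Loose: the carrier, a black saddle block 100 mm along the rail and 64 mm wide, 20 to 50 mm up, sits by its weight (0.6 kg in all, +-30%) on the rail with 2 mm play a side. It starts 60 to 130 mm in +y of home and slides towards board -y against 2 to 9 N of friction
- push_face (a point): Middle of the carrier block's +y end face (marked by a white line), where it is pushed towards board -y: 65 mm in +y of the sensor's centre and 42 mm above the work surface. The face is 64 mm wide and reaches from 32 to 50 mm up
- lever_pad (a point): Middle of the top of the red pad (60 mm along the lever, 32 mm wide) on the long end of the shutter lever, a 14 mm wide aluminium bar along board y in the plane x = 14 mm. The pad is at the bar's -y end, about 194 mm above the work surface at rest and about 107 mm when fully down
- lever_pivot (a point): The lever's fixed pivot pin (board x 14, y -70, z 138 mm), its axis along board x, in a black stand. The pad's middle is 149 mm from it towards -y; the flap hangs 70 mm from it towards +y, before the laser's exit
- flap_center (a point): Centre of the copper flap (30 x 46 x 44 mm) on the short end of the lever: on the beam, 85 mm up, at rest; about 50 mm higher when the lever is fully down
- shutter_lever (a joint): Angle of the shutter lever, rad: 0 at rest (flap down and closing the exit, bar sloping 0.30 up towards the pad), 0.60 on its lower stop (bar sloping 0.30 down towards the pad). The flap's weight brings it back; 1.5 to 6 N straight down on the pad are needed
- meter: Bystander, loose: grey and blue meter display box 89 x 120 x 34 mm lying on the board at its -y side beyond the lever; origin at the centre of its underside
- drop_bottle: Bystander, loose: amber bottle, 34 mm across, 70 mm tall, standing on the board; origin at the centre of its underside
- mirror: Bystander, loose: mirror in a black 44 mm square mount on a steel post with a 40 mm round foot, 97 mm tall, standing on the board; origin at the centre of its underside
- hex_driver: Bystander, loose: hex driver with black handle, 160 mm long, lying on top of the laser head; origin at its underside, where blade meets handle
Things that resemble listed ones, but are neither listed nor needed, are in the scene too. Leave any blue or pink look-alike of the part that bears sensor_center alone.

How it is judged:
By the outcome, as a careful person would: the job done as asked, in the order asked, and still so for the second after the job is handed in, while the arm keeps its last pose, push and grip.
It also fails if it takes over 51 s, if anything falls off the work surface, if the arm or the gripper's body presses on something with over 40 N, if the wrist force passes 120 N, or if a joint passes its speed limit or range.

### The arm

A 6-joint arm with a two-finger parallel gripper is mounted at the origin on the work surface. World frame = base frame: x ahead of the robot, y to its left, z up, the work surface at z = 0. Lengths are in m, angles in degrees, forces in N, time in s.
With the tool pointing down it reaches from about 0.275 to 0.825 m from the base axis. Payload 4.9 kg.
Tool frame: the origin (TCP) lies at the centre of the arm's flange, where the gripper is bolted on; the fingertips stand 173 mm ahead of it and the grasp point (between the pads) lies 155 mm ahead of it (ctrl.tips_ahead is the distance from the TCP to the fingertips, in m); z points along the fingers, y is the direction in which the jaws open and shut (so a half turn about z gives the same grasp; the last joint's range is limited). The gripper opens to 85 mm and grips with 20 to 120 N. Pads are 22 mm wide; open, the fingers measure 114 mm over their backs; the gripper's body (76 mm by 85 mm) begins 54 mm behind the grasp point. The pads swing forward as they close: fully open they stand 13 mm farther back than shut.
Start: joints at [-78.163, 18.69, -11.035, 60.275, 0, 82.311], TCP at [0.184, -0.518, 0.405] pointing down, gripper open.
Joint ranges: [-152.03, 152.03], [-55.5, 102.48], [-74.3, 77.21], [-110.64, 120.58], [-84.22, 78.4], [-180, 180]. Speed limits (degrees/s): [147.25, 147.25, 180, 180, 180, 180].

### API

Orientations are given as a 3x3 rotation matrix whose columns are the frame's x, y, z axes.
In Python, from cell import ctrl gives the robot as it stands. Calls block until the motion is done:
- ctrl.move_to(position, orientation): joint-space move of the TCP to a pose.
- ctrl.move_l(position, speed=0.15, rotation=None): straight line of the TCP; rotation=None keeps the orientation; speed is the mean speed in m/s.
- ctrl.goto_joints(angles): joint-space move.
- ctrl.gripper_open() and ctrl.gripper_close(effort=None): open the fingers fully, or close them until they stop; effort is the grip in N (None keeps the last).
- ctrl.dwell(seconds).
- ctrl.inverse_kinematics(position, orientation): joint angles nearest the present ones, or None.
- ctrl.get_state(): the state.
- ctrl.capture(name): name is "side" or "top" or "wrist"; returns a dict with "pixels" (480x640x3 uint8, red, green, blue), "z_map" (480x640 float32, m along the optical axis (not along the pixel's ray), 0 where there is no reading), "fx", "fy", "cx", "cy" (pixels), "D" ([k1, k2, p1, p2, k3] as OpenCV has them; the pictures are not rectified), "R" (3x3) and "t" (3): a world point X has camera coordinates R X + t. Camera axes: x right, y down, z forward; pixel columns grow to the right and rows downward; lengths in m; the calibration is good to about 2 mm. A picture is of the moment at which its call begins.
A pose or a line that the arm cannot do raises ctrl.PlanningError and nothing moves.
- ctrl.hand_in(): hands the job in, once; it reports no verdict.
The state is a dict: "t": time; "joints": joint angles; "qvel": joint speeds; "joint_efforts": joint torques, N m; "tcp_pos": TCP position; "tcp_rot": TCP orientation; "contact_force": force on the tool from outside, world axes, zero at the start; "ft_torque": the same for the moment, N m; "grip_width": finger opening in m.
Only numpy, scipy, OpenCV 4.12 (cv2) and the standard library are available. Lean on these libraries where they do the work, as an engineer would, in place of code of your own. Each camera call takes 0.05 s, during which the arm holds its last target.

## Working session

There is one attempt and no reset: what is moved stays moved. The work goes in short steps, each a Python script; the robot and the scene stay as the last script left them, time stands still between calls to the robot, and variables do not carry over. Pictures are saved under pics/ and viewed, and the job is handed in when it is done.

```bash
ls; mkdir -p pics
python3 - <<'E'
from cell import ctrl
import cv2,pickle
s=ctrl.get_state();print(s['t'],s['tcp_pos'],s['grip_width'],ctrl.tips_ahead)
d={}
for n in('side','top','wrist'):
    c=ctrl.capture(n);d[n]=c
    cv2.imwrite(f'pics/{n}0.png',c['pixels'][:,:,::-1]);print(n,c['fx'],c['cx'],c['cy'],c['D'],c['R'],c['t'])
pickle.dump(d,open('c0.pkl','wb'))
E
```

```text
pics
0.0 [ 0.18378104 -0.51807232  0.40389518] 0.08548495383365835 0.1734
side 450.22469648577277 315.3901739409341 233.97157270644118 [-0.01955935  0.          0.          0.          0.        ] [[ 0.73316206 -0.6799402   0.01243854]
 [-0.52233384 -0.57474322 -0.62995046]
 [ 0.43547761  0.45535871 -0.7765357 ]] [-0.45838599  0.39542671  0.63216156]
top 599.6474443672564 321.7211024386692 244.30571670303243 [-0.10297283  0.          0.          0.          0.        ] [[-0.00429714 -0.99979232 -0.01992095]
 [-0.98973809  0.00709757 -0.14271697]
 [ 0.14282873  0.01910325 -0.98956305]] [-0.01206525  0.63984875  1.09031772]
wrist 333.36310863120934 320.92491272527997 238.4661544517346 [-0.0287933  0.         0.         0.         0.       ] [[ 0.33393504 -0.94259485 -0.00153257]
 [-0.89107604 -0.3162127   0.32556569]
 [-0.30736116 -0.10735216 -0.94551818]] [-0.54858306 -0.04319824  0.37998777]
```

View pics/side0.png

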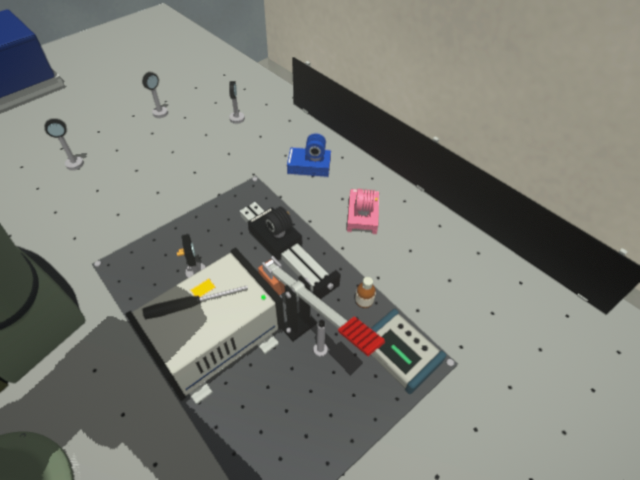

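View pics/top0.png

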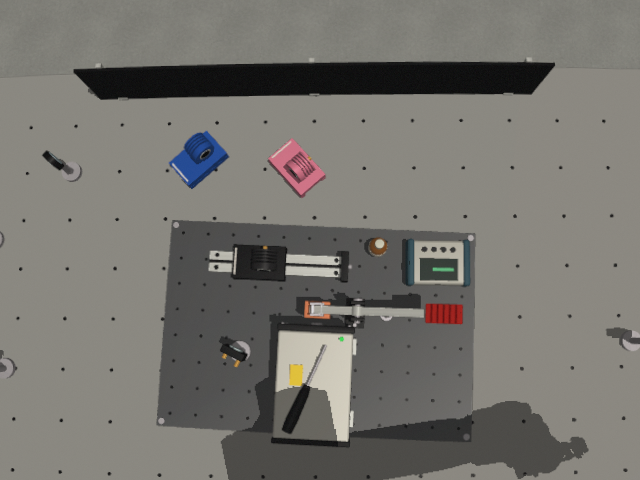

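View pics/wrist0.png

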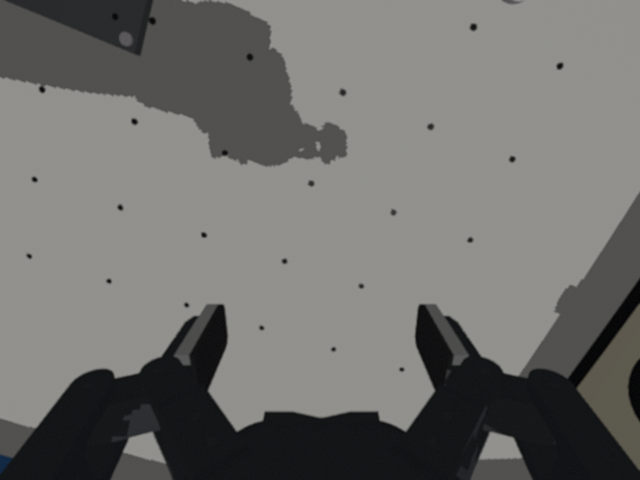

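The top view shows the board (corners near (172,220), (477,233), (470,440), (157,428)), the carrier at (233-287, 245-280) with its white line on the left (+y) end, the rail stop at (344,266), the red pad at (444,314) and the flap at (317,310). The bottle is at (377,246), the meter at (438,262) and the mirror at (237,350). The blue and pink look-alikes are off the board. Next I'll measure the board frame.

```bash
cat > h.py <<'E'
import numpy as np,cv2,pickle
def rays(c,uv):
    K=np.array([[c['fx'],0,c['cx']],[0,c['fy'],c['cy']],[0,0,1.]])
    p=cv2.undistortPoints(np.asarray(uv,float).reshape(-1,1,2),K,np.asarray(c['D'],float))[:,0]
    d=np.c_[p,np.ones(len(p))]@np.asarray(c['R']); o=-np.asarray(c['R']).T@np.asarray(c['t']); return o,d
def plane(c,uv,z):
    o,d=rays(c,uv); return o+d*((z-o[2])/d[:,2])[:,None]
def proj(c,X):
    K=np.array([[c['fx'],0,c['cx']],[0,c['fy'],c['cy']],[0,0,1.]])
    return cv2.projectPoints(np.asarray(X,float).reshape(-1,3),cv2.Rodrigues(np.asarray(c['R'],float))[0],np.asarray(c['t'],float),K,np.asarray(c['D'],float))[0][:,0]
def cloud(c):
    v,u=np.mgrid[0:480,0:640]; o,d=rays(c,np.c_[u.ravel(),v.ravel()])
    X=o+d*c['z_map'].ravel()[:,None]; X[c['z_map'].ravel()==0]=np.nan; return X.reshape(480,640,3)
def tri(ca,a,cb,b):
    o1,d1=rays(ca,[a]);o2,d2=rays(cb,[b]);d1=d1[0]/np.linalg.norm(d1);d2=d2[0]/np.linalg.norm(d2)
    s=np.linalg.lstsq(np.c_[d1,-d2],o2-o1,rcond=None)[0];p,q=o1+s[0]*d1,o2+s[1]*d2
    return (p+q)/2,np.linalg.norm(p-q)
E
python3 - <<'E'
from h import *
d=pickle.load(open('c0.pkl','rb'));c=d['top'];im=c['pixels'];X=cloud(c)
g=im.max(2).astype(int); print(im[400,180],im[400,140],im[300,200],X[400,180],X[400,140])
# scan edges of the plate: on scan lines, threshold brightness crossing subpixel
G=cv2.cvtColor(im,cv2.COLOR_RGB2GRAY).astype(float)
m=((G<85)&(X[...,2]<.03)).astype(np.uint8); m=cv2.morphologyEx(m,cv2.MORPH_OPEN,np.ones((5,5)))
def cross(vals,th=95):
    i=np.argmax(np.asarray(vals)<th); return i-1+(vals[i-1]-th)/(vals[i-1]-vals[i]) if i>0 else None
E={'L':[], 'R':[], 'T':[]}
for v in range(240,415,4):
    E['L'].append((130+cross(G[v,130:220]),v)); 
    E['R'].append((500-cross(G[v,500:440:-1]),v))
for u in range(185,465,4): E['T'].append((u,205+cross(G[205:250,u])))
L={}
for k,e in E.items():
    P=plane(c,e,.012)[:,:2]
    f=cv2.fitLine(P.astype(np.float32),cv2.DIST_HUBER,0,.001,.001).ravel(); L[k]=f
    n=np.array([-f[3*0+1],f[0]]); r=(P-f[2:])@n; print(k,f,np.degrees(np.arctan2(f[1],f[0])),np.median(abs(r)),abs(r).max())
def inter(a,b):
    s=np.linalg.solve(np.c_[a[:2],-b[:2]],b[2:]-a[2:]);return a[2:]+s[0]*a[:2]
A=inter(L['L'],L['T']);B=inter(L['R'],L['T']);print(A,B,np.linalg.norm(A-B))
big=cv2.resize(im[200:450,150:490],None,fx=2.3,fy=2.3,interpolation=cv2.INTER_CUBIC);cv2.imwrite('pics/topz.png',big[:,:,::-1])
E
```

```text
[81 81 79] [138 136 128] [78 78 77] [0.3453624  0.25786954 0.01056937] [ 0.34265602  0.34112565 -0.00423162]Traceback (most recent call last):
  File "<stdin>", line 12, in <module>
TypeError: unsupported operand type(s) for -: 'int' and 'NoneType'
```

```bash
cat > b.py <<'E'
from h import *
d=pickle.load(open('c0.pkl','rb'));c=d['top'];im=c['pixels'];X=cloud(c)
G=cv2.cvtColor(im,cv2.COLOR_RGB2GRAY).astype(float)
def cross(vals,th=105):
    i=int(np.argmax(np.asarray(vals)<th)); return i-1+(vals[i-1]-th)/(vals[i-1]-vals[i]) if i>0 else np.nan
E={'L':[], 'R':[], 'T':[]}
for v in range(240,415,4):
    E['L'].append((130+cross(G[v,130:220]),v)); 
    if v<395:E['R'].append((500-cross(G[v,500:440:-1]),v))
for u in range(185,465,4): E['T'].append((u,205+cross(G[205:250,u])))
L={}
for k,e in E.items():
    e=np.array(e);e=e[~np.isnan(e).any(1)]
    P=plane(c,e,.012)[:,:2]
    for _ in range(3):
        f=cv2.fitLine(P.astype(np.float32),cv2.DIST_HUBER,0,.001,.001).ravel()
        r=(P-f[2:])@np.array([-f[1],f[0]]);P=P[abs(r)<.003]
    L[k]=f;print(k,f,np.degrees(np.arctan2(f[1],f[0])),np.median(abs(r)),len(P),len(e))
def inter(a,b):
    s=np.linalg.solve(np.c_[a[:2],-b[:2]],b[2:]-a[2:]);return a[2:]+s[0]*a[:2]
A=inter(L['L'],L['T']);B=inter(L['R'],L['T']);print(A,B,np.linalg.norm(A-B))
ydir=(A-B)/np.linalg.norm(A-B);xdir=np.array([ydir[1],-ydir[0]])
yaw=np.arctan2(xdir[1],xdir[0]);O=(A+B)/2-.18*xdir
print('yaw',np.degrees(yaw),'O',O)
R=np.c_[xdir,ydir]
def b2w(x,y,z): return np.r_[O+R@np.array([x,y])/1000,z/1000]
pickle.dump((O,R),open('board.pkl','wb'))
pts=[b2w(*p) for p in [(180,300,12),(180,-300,12),(-220,300,12),(-220,-300,12),(100,-39,52),(100,215,32),(-13,0,132),(-13,67,132),(-13,-67,132),(14,-70,138),(14,-212,194),(100,-45,32)]]
for n in('top','side'):
    cc=d[n];o=np.ascontiguousarray(cc['pixels'][:,:,::-1])
    b=(150,200,490,450) if n=='top' else (80,160,470,460);S=2 
    big=cv2.resize(o[b[1]:b[3],b[0]:b[2]],None,fx=S,fy=S,interpolation=cv2.INTER_CUBIC)
    for p in proj(cc,pts): cv2.circle(big,tuple(int(x) for x in ((p-b[:2])*S+S/2)),3,(0,255,255),1)
    cv2.imwrite(f'pics/{n}z.png',big)
E
python3 b.py
```

```text
L [ 0.99866253 -0.05170282  0.48136324  0.29396757] -2.9636745 0.00020706537313251695 42 44
R [ 0.99839497 -0.0566349   0.5213767  -0.30700243] -3.2466776 0.00046466896857409593 36 39
T [ 0.05308285  0.9985901   0.6804301  -0.0185571 ] 86.95714 0.00027811781709858544 65 70
[0.6964513  0.28283203] [ 0.6646649 -0.3151306] 0.59880686
yaw -3.0428536 O [ 0.5008119  -0.00659437]
```

View pics/topz.png

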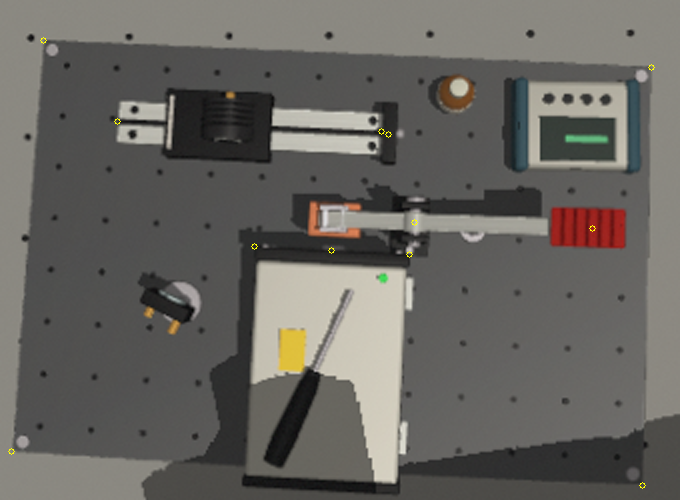

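View pics/sidez.png

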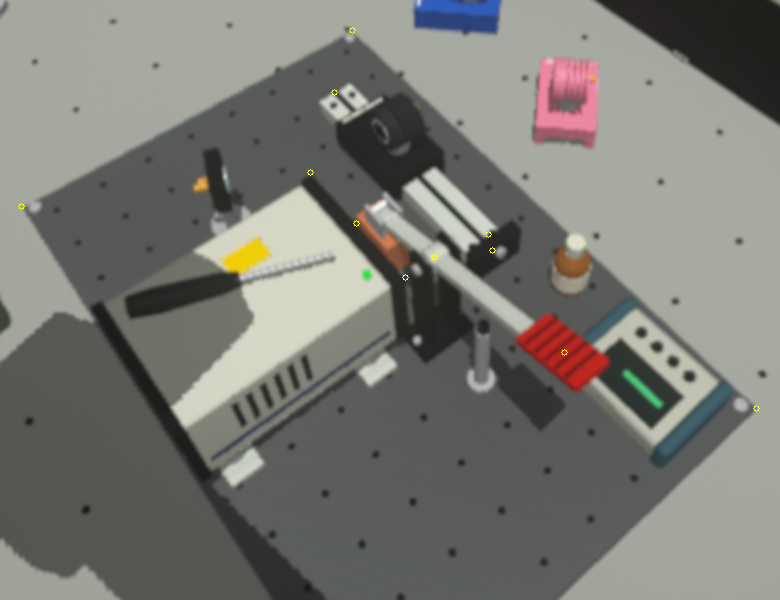

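Reprojection of the fitted board agrees with both views: the corners, stop, rail end, laser top edge, pivot and pad all line up. Plate length measures 598.8 mm against 600 mm. Next: carrier, pad and wrist camera geometry.

```bash
cat > m.py <<'E'
from h import *
O,R=pickle.load(open('board.pkl','rb'))
def w2b(P): P=np.atleast_2d(P); return np.c_[(P[:,:2]-O)@R,P[:,2]]*1000
def b2w(x,y,z): return np.r_[O+R@np.array([x,y])/1000,z/1000]
def line(c):
    # white line strip on the carrier: search around rail at z=50 plane, board y 90..240
    im=c['pixels'];g=im.min(2)
    ys=np.arange(40,240,.5); out=[]
    for x in (82,86,90,110,114,118):
        p=proj(c,[b2w(x,y,50) for y in ys]); v=cv2.remap(g.astype(np.float32),p[:,0].astype(np.float32)[None],p[:,1].astype(np.float32)[None],cv2.INTER_LINEAR)[0]
        out.append(v)
    return ys,np.array(out)
E
python3 - <<'E'
from m import *
from cell import ctrl
d=pickle.load(open('c0.pkl','rb'))
c=d['top'];im=c['pixels'].astype(int)
# carrier top outline from dark + cloud height
X=cloud(c);B=w2b(X.reshape(-1,3)).reshape(X.shape)
G=im.max(2)
near=(B[...,0]>40)&(B[...,0]<160)&(B[...,1]>-60)&(B[...,1]<260)
m=near&(B[...,2]>43)&(B[...,2]<58)&(B[...,1]>0)
print('carrier cloud',np.percentile(B[m],[2,50,98],axis=0))
w=m&(G>140);v,u=np.nonzero(near&(G>150)&(np.mgrid[0:480,0:640][1]<240)&(np.mgrid[0:480,0:640][1]>229));print('white px',list(zip(u,v)))
P=w2b(plane(c,np.c_[u,v],.05));print('line board',P.mean(0),P.min(0),P.max(0))
h=near&(B[...,2]>80);print('head',np.percentile(B[h],[2,50,98],axis=0),h.sum())
# red pad
for n in('top','side'):
    i=d[n]['pixels'].astype(int);r=((i[...,0]>120)&(i[...,1]<50)&(i[...,2]<60)).astype(np.uint8)
    k,l,st,ce=cv2.connectedComponentsWithStats(r);j=1+st[1:,4].argmax();print(n,st[j],ce[j]);d[n]['pad']=ce[j]
p,e=tri(d['top'],d['top']['pad'],d['side'],d['side']['pad']);print('pad',w2b(p),e,p)
for lab,cond in (('bottle',(B[...,0]>60)&(B[...,1]<-70)&(B[...,1]>-150)&(B[...,2]>30)),('meter',(B[...,0]>50)&(B[...,1]<-160)&(B[...,1]>-295)&(B[...,2]>25)&(B[...,2]<70)),('mirror',(B[...,0]<20)&(B[...,1]>80)&(B[...,2]>30))):
    print(lab,np.percentile(B[cond],[2,50,98],axis=0).round().tolist())
s=ctrl.get_state();T=np.array(s['tcp_rot']);cw=d['wrist'];o=-cw['R'].T@cw['t'];print('wristcam in tool',T.T@(o-s['tcp_pos']),T)
print('cand white profile');
E
```

```text
carrier cloud [[ 68.54382118  67.19180039  44.7637394 ]
 [ 94.92260294 131.58945714  49.28114633]
 [130.5413393  165.1576589   53.68033067]]
white px [(np.int64(235), np.int64(248)), (np.int64(236), np.int64(248)), (np.int64(235), np.int64(249)), (np.int64(236), np.int64(249)), (np.int64(235), np.int64(250)), (np.int64(236), np.int64(250)), (np.int64(235), np.int64(251)), (np.int64(236), np.int64(251)), (np.int64(230), np.int64(252)), (np.int64(231), np.int64(252)), (np.int64(232), np.int64(252)), (np.int64(235), np.int64(252)), (np.int64(236), np.int64(252)), (np.int64(230), np.int64(253)), (np.int64(231), np.int64(253)), (np.int64(232), np.int64(253)), (np.int64(235), np.int64(253)), (np.int64(236), np.int64(253)), (np.int64(230), np.int64(254)), (np.int64(231), np.int64(254)), (np.int64(235), np.int64(254)), (np.int64(230), np.int64(255)), (np.int64(231), np.int64(255)), (np.int64(235), np.int64(255)), (np.int64(230), np.int64(256)), (np.int64(231), np.int64(256)), (np.int64(235), np.int64(256)), (np.int64(230), np.int64(257)), (np.int64(231), np.int64(257)), (np.int64(235), np.in
[... 1598 characters left out ...]
6291133 109.48733544]] 529
top [450 305  13  19 192] [455.77604167 314.26041667]
side [339 318  45  37 840] [361.15119048 335.84880952]
pad [[   8.65828056 -220.84056566  215.77518444]] 0.010374328337515108 [ 0.4977351  -0.22758318  0.21577518]
bottle [[126.0, -148.0, 33.0], [463.0, -108.0, 82.0], [469.0, -72.0, 141.0]]
meter [[74.0, -282.0, 29.0], [124.0, -223.0, 43.0], [473.0, -164.0, 66.0]]
mirror [[-91.0, 123.0, 64.0], [-69.0, 142.0, 106.0], [-56.0, 167.0, 112.0]]
wristcam in tool [ 0.08264261 -0.00057071  0.03160196] [[ 9.42490455e-01  3.34232961e-01 -2.64213738e-04]
 [ 3.34233019e-01 -9.42489607e-01  1.27653315e-03]
 [ 1.77640751e-04 -1.29142926e-03 -9.99999150e-01]]
cand white profile
```

The carrier's +y face is at board y ≈ 165.5 mm and the sensor head centre at about (100, 100) mm, so both agree with the 65 mm offset and leave 100 mm of travel. The red mask for the pad was only partial in the top view (triangulation gap 10 mm), so I'll redo it with a looser mask and check IK.

```bash
cat >> m.py <<'E'
def tool(xb):  # tool z down, tool x along the board-frame direction xb (2-vector)
    x=np.r_[R@np.array(xb,float),0];z=np.array([0,0,-1.]);return np.c_[x,np.cross(z,x),z]
E
python3 - <<'E'
from m import *
from cell import ctrl
d=pickle.load(open('c0.pkl','rb'))
for n in('top','side'):
    i=d[n]['pixels'].astype(int);r=((i[...,0]>80)&(i[...,0]>2.2*i[...,1])&(i[...,0]>2.2*i[...,2])).astype(np.uint8)
    r=cv2.morphologyEx(r,cv2.MORPH_CLOSE,np.ones((5,5)))
    k,l,st,ce=cv2.connectedComponentsWithStats(r);j=1+st[1:,4].argmax();print(n,st[j],ce[j]);d[n]['pad']=ce[j]
p,e=tri(d['top'],d['top']['pad'],d['side'],d['side']['pad']);print('pad',w2b(p),e)
print(w2b(plane(d['top'],[d['top']['pad']],.194)),w2b(plane(d['side'],[d['side']['pad']],.190)))
t=ctrl.tips_ahead*1000
for xb in((0,1),(0,-1),(1,0),(-1,0)):
    T=tool(xb);print(xb)
    for p in((100,200,270),(100,190,39+0),(100,70,39),(14,-212,200),(14,-216,105)):
        q=ctrl.inverse_kinematics(b2w(p[0],p[1],p[2]+t),T);print(p,None if q is None else np.round(q,1))
E
```

```text
top [426 304  37  20 692] [443.61271676 313.37572254]
side [338 317  47  39 900] [361.08888889 335.69111111]
pad [[  14.67088388 -209.67394448  189.70700388]] 0.0009055432322776924
[[  14.15705533 -208.61078344  194.        ]] [[  14.93021272 -210.0184826   190.        ]]
(0, 1)
(100, 200, 270) [ 10.5  27.4   7.9  70.4   0.  103.5]
(100, 190, 39) [  9.6  37.6 -10.4  42.    0.  102.6]
(100, 70, 39) [ -1.5  35.1 -15.4  39.5   0.   91.6]
(14, -212, 200) [-31.2  19.9 -14.1  56.    0.   61.8]
(14, -216, 105) [-31.6  25.4 -21.   43.6   0.   61.5]
(0, -1)
(100, 200, 270) [ 10.5  27.4   7.9  70.4   0.  -76.5]
(100, 190, 39) [  9.6  37.6 -10.4  42.    0.  -77.4]
(100, 70, 39) [ -1.5  35.1 -15.4  39.5   0.  -88.4]
(14, -212, 200) [ -31.2   19.9  -14.1   56.     0.  -118.2]
(14, -216, 105) [ -31.6   25.4  -21.    43.6    0.  -118.5]
(1, 0)
(100, 200, 270) [  10.5   27.4    7.9   70.4    0.  -166.5]
(100, 190, 39) [   9.6   37.6  -10.4   42.     0.  -167.4]
(100, 70, 39) [  -1.5   35.1  -15.4   39.5    0.  -178.4]
(14, -212, 200) [-31.2  19.9 -14.1  56.    0.  151.8]
(14, -216, 105) [-31.6  25.4 -21.   43.6   0.  151.5]
(-1, 0)
(100, 200, 270) [10.5 27.4  7.9 70.4  0.  13.5]
(100, 190, 39) [  9.6  37.6 -10.4  42.    0.   12.6]
(100, 70, 39) [ -1.5  35.1 -15.4  39.5   0.    1.6]
(14, -212, 200) [-31.2  19.9 -14.1  56.    0.  -28.2]
(14, -216, 105) [-31.6  25.4 -21.   43.6   0.  -28.5]
```

The pad is now at board (14.4, -209, ~192) mm, as expected. Moving to the pre-push point with the fingers closed.

Run:
```python
from m import *
from cell import ctrl
t=ctrl.tips_ahead*1000;T=tool((0,1))
ctrl.gripper_close(20)
s=ctrl.get_state();print(s['t'],s['grip_width'],ctrl.tips_ahead)
p=np.array(s['tcp_pos']);p[2]=.48
ctrl.move_l(p,.25)
ctrl.move_to(b2w(100,196,290+t),T)
ctrl.move_l(b2w(100,196,70+t),.2)
s0=ctrl.get_state();print(s0['t'],s0['contact_force'])
c=ctrl.capture('wrist');cv2.imwrite('pics/w1.png',c['pixels'][:,:,::-1])
c=ctrl.capture('side');cv2.imwrite('pics/s1.png',cv2.resize(c['pixels'][140:380,140:460],None,fx=2.4,fy=2.4)[:,:,::-1])
```

```text
0.9167 0.0002135361860178857 0.1734
5.5083 [-0.4435659   0.28016979 -0.37971064]
```

View pics/w1.png

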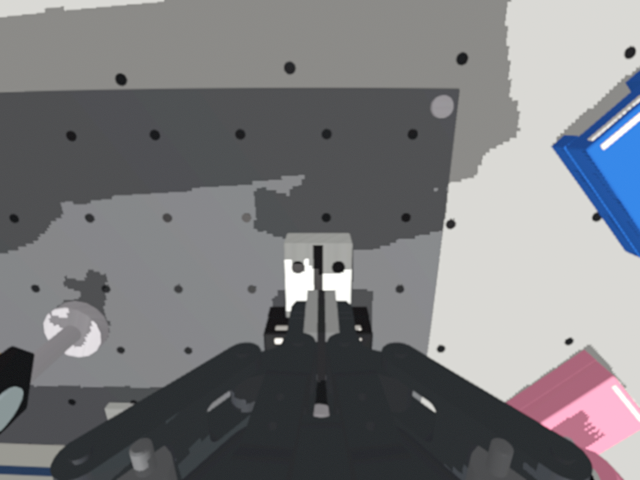

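View pics/s1.png

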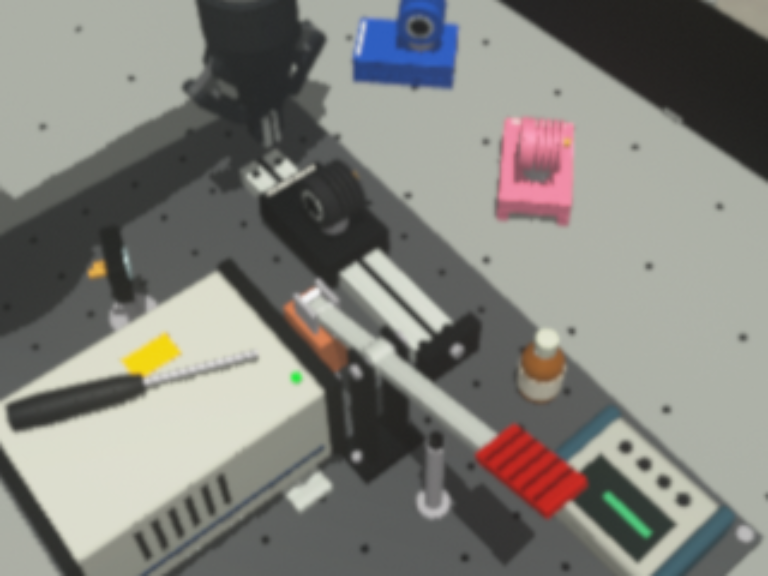

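The wrist view shows the closed tips over the rail's free end at (320,300), centred on its slot. The side view agrees, with the tips at about (270,135) just beyond the white line. Descending, then pushing with force monitoring.

Run:
```python
from m import *
from cell import ctrl
t=ctrl.tips_ahead*1000
def F():
    s=ctrl.get_state();f=np.array(s['contact_force']);return s['t'],np.r_[R.T@f[:2],f[2]],w2b(np.array(s['tcp_pos']))[0]-[0,0,t]
ctrl.move_l(b2w(100,196,46+t),.15);print(F())
ctrl.move_l(b2w(100,196,39+t),.05);t0,f0,p=F();print(t0,f0,p)
if abs(f0[2])<3:
  y=196;st=8
  while y>68:
    y-=st
    ctrl.move_l(b2w(100,y,39+t),.06)
    tt,f,p=F();df=f-f0;print(round(tt,2),y,df.round(1),p.round(1))
    if y<92: st=3
    if df[1]>14: break
```

```text
(5.9167, array([0.56511981, 0.09341825, 0.5813657 ]), array([ 99.49925598, 195.89932928,  45.62737675]))
6.2083 [ 0.05827808 -0.23321831 -0.49545666] [ 99.99039851 196.0194465   39.07915403]
6.49 188 [0.3 0.  1.1] [100.1 187.5  39.3]
6.78 180 [-0.3  0.   0.4] [100.  179.5  39. ]
7.06 172 [ 0.4 -0.2  0.7] [100.  171.6  39.1]
7.34 164 [ 0.2 -0.7  1.1] [100.  163.5  39. ]
7.62 156 [ 0.1 -0.5 -0.4] [100.  155.3  39. ]
7.91 148 [-0.5 -0.2  0.9] [100.  147.3  39. ]
8.19 140 [ 0.2 -0.3  0.3] [100.  139.3  39. ]
8.47 132 [ 0.1  0.4 -0.3] [100.  131.4  39. ]
8.76 124 [0.3 1.1 0.3] [100.  123.3  39. ]
9.04 116 [0.4 0.9 1. ] [100.  115.4  39. ]
9.32 108 [-0.7  0.2  0.6] [100.  107.4  39. ]
9.61 100 [ 0.1 -0.   0.5] [100.   99.4  39. ]
9.89 92 [0.  0.2 0.4] [100.1  91.4  39. ]
10.18 84 [-0.5  0.6  1.1] [100.   83.4  39. ]
10.43 81 [-0.4  1.8  0.1] [100.   80.8  39. ]
10.68 78 [-0.5  1.5  0.4] [100.   77.9  39. ]
10.93 75 [1.  5.5 1.1] [100.   75.4  39. ]
11.18 72 [ 0.2 12.7 -0.4] [99.9 74.2 39. ]
11.43 69 [ 0.3 20.5 -0.5] [99.9 73.  39.1]
```

Run:
```python
from m import *
from cell import ctrl
d={}
for n in('top','side'):
    c=ctrl.capture(n);d[n]=c
    b=(150,200,490,450) if n=='top' else (140,140,460,380)
    cv2.imwrite(f'pics/{n}2.png',cv2.resize(c['pixels'][b[1]:b[3],b[0]:b[2]],None,fx=2.3,fy=2.3)[:,:,::-1])
pickle.dump(d,open('c2.pkl','wb'))
s=ctrl.get_state();print(s['t'],s['contact_force'])
```

```text
11.525 [ 1.27776596 19.43237476 -0.4414266 ]
```

View pics/top2.png

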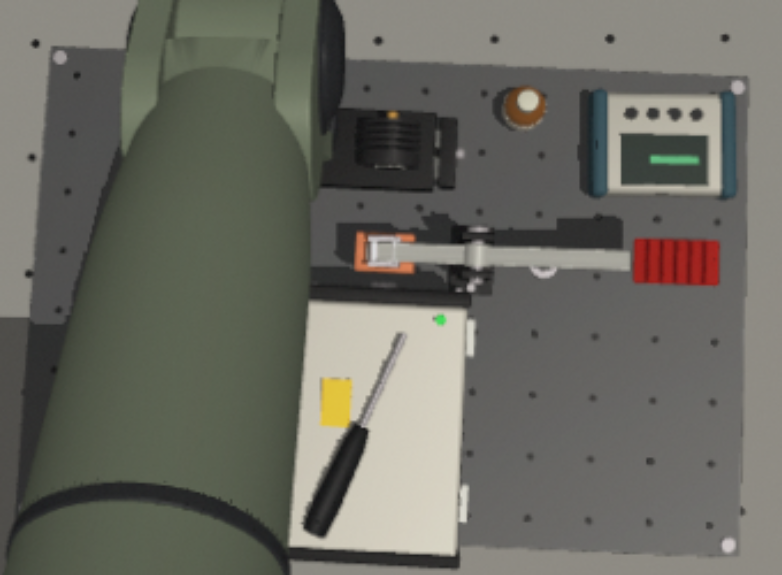

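View pics/side2.png

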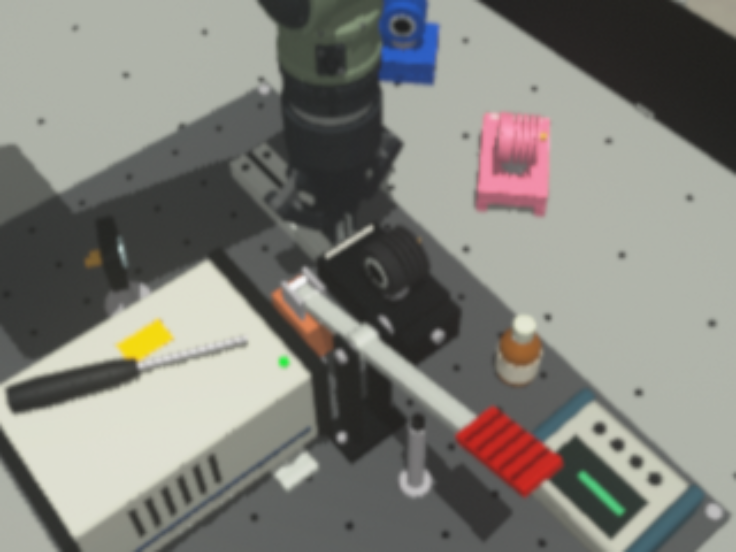

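Both views show the carrier against the stop (only the nose gap remains at top2 (436,150)), and the push reaction rose to 20 N. Backing straight off, lifting, then measuring before touching the lever.

Run:
```python
from m import *
from cell import ctrl
t=ctrl.tips_ahead*1000
ctrl.move_l(b2w(100,76,39+t),.03)
ctrl.move_l(b2w(100,100,39+t),.08)
ctrl.move_l(b2w(100,110,120+t),.2)
ctrl.move_l(b2w(60,60,290+t),.3)
ctrl.move_to(b2w(14,-211,265+t),tool((0,1)))
s=ctrl.get_state();print(s['t'],s['contact_force'])
d={}
for n in('top','side'):
    c=ctrl.capture(n);d[n]=c
    b=(150,200,490,450) if n=='top' else (140,140,460,380)
    cv2.imwrite(f'pics/{n}3.png',cv2.resize(c['pixels'][b[1]:b[3],b[0]:b[2]],None,fx=2.3,fy=2.3)[:,:,::-1])
pickle.dump(d,open('c3.pkl','wb'))
c=d['top'];X=cloud(c);B=w2b(X.reshape(-1,3)).reshape(X.shape)
near=(B[...,0]>40)&(B[...,0]<160)&(B[...,1]>-30)&(B[...,1]<150)
for lo,hi in((44,56),(80,115)):
    h=near&(B[...,2]>lo)&(B[...,2]<hi);print(np.percentile(B[h],[2,50,98],axis=0).round(1).tolist())
G=c['pixels'].astype(int).min(2)
d0=pickle.load(open('c0.pkl','rb'))['top']
for cc,r in((d0,(120,200)),(c,(30,100))):
  G=cc['pixels'].min(2).astype(np.float32)
  for x in(75,80,85,115,120,125):
    ys=np.arange(r[0],r[1],.25);p=proj(cc,[b2w(x,y,50) for y in ys]).astype(np.float32)
    v=cv2.remap(G,p[:,:1],p[:,1:],cv2.INTER_LINEAR)[:,0];i=np.nonzero(v>125)[0];print(x,ys[i].round(1)[[0,-1]] if len(i) else None,len(i))
```

```text
14.7417 [ 0.3388338   0.96377958 -0.12735761]
[[68.6, -28.8, 45.0], [94.5, 32.8, 49.2], [131.0, 64.0, 53.6]]
[[81.5, -21.7, 84.2], [99.2, -0.4, 101.2], [120.3, 21.5, 109.3]]
75 None 0
80 [159.  199.8] 148
85 [159.2 192. ] 114
115 [159.2 199.8] 147
120 [159.5 162.2] 12
125 None 0
75 None 0
80 [58.  99.8] 150
85 [57.8 99.8] 152
115 [57.8 99.8] 152
120 [58.  61.5] 15
125 [58.2 61. ] 12
```

View pics/top3.png

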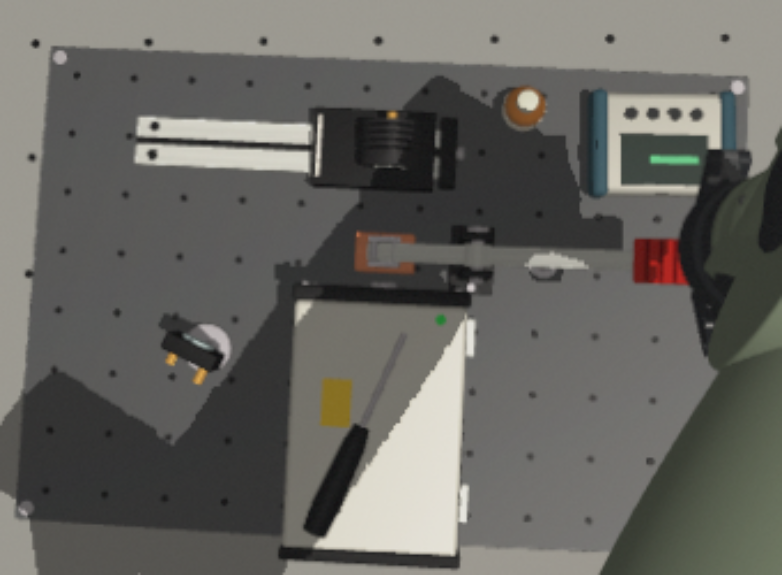

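View pics/side3.png

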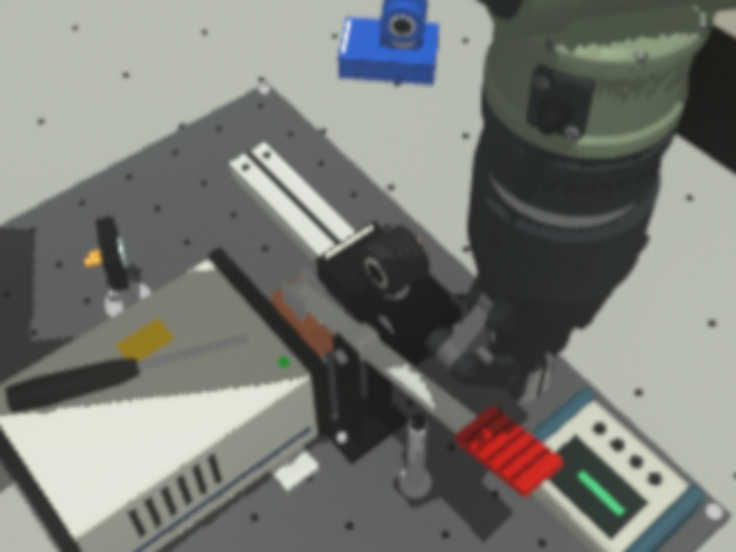

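The sensor is home: head centre at board (99, -0.3) mm, face line moved 101 mm from its start, carrier unlifted (top ~49-50 mm), flap still closed. Everything else is unmoved. Now pressing the pad along its arc.

Run:
```python
from m import *
from cell import ctrl
a2=pickle.load(open('c2.pkl','rb'))['top']['pixels'];a3=pickle.load(open('c3.pkl','rb'))['top']['pixels']
cr=lambda i:i[246:284,300:350].min(2).astype(np.float32)
print('push vs release shift px',cv2.phaseCorrelate(cr(a2),cr(a3)))
t=ctrl.tips_ahead*1000
def F():
    s=ctrl.get_state();f=np.array(s['contact_force']);return s['t'],np.r_[R.T@f[:2],f[2]],w2b(np.array(s['tcp_pos']))[0]-[0,0,t]
def P(a,dz=0): return b2w(14.3,-70-149*np.cos(a)+12.5*np.sin(a),138+149*np.sin(a)+12.5*np.cos(a)+dz+t)
ctrl.move_l(P(.3,12),.15);t0,f0,p=F();print(t0,f0,p)
def rep(l):
    tt,f,p=F();df=f-f0;print(l,round(tt,2),df.round(1),p.round(1));return df
for a in np.arange(.25,-.281,-.05):
    ctrl.move_l(P(a,3),.07);df=rep(round(a,2))
    if df[2]>20: break
else:
    for dz in np.arange(2,-7,-1.):
        ctrl.move_l(P(-.3,dz),.03);df=rep(('z',dz))
        if df[2]>15: break
d={}
for n in('top','side'):
    c=ctrl.capture(n);d[n]=c
    b=(150,200,490,450) if n=='top' else (140,140,460,380)
    cv2.imwrite(f'pics/{n}4.png',cv2.resize(c['pixels'][b[1]:b[3],b[0]:b[2]],None,fx=2.3,fy=2.3)[:,:,::-1])
pickle.dump(d,open('c4.pkl','wb'))
```

```text
push vs release shift px ((0.13360240497664577, 0.0616141249288944), 0.6648771014213563)
15.3833 [ 0.2185684  -0.57804821 -0.06132525] [  14.6538654  -208.16064967  206.43209495]
0.25 15.77 [1.  2.  2.2] [  14.5 -211.5  190.2]
0.2 16.02 [-0.3  0.1  2.2] [  14.2 -213.6  182.9]
0.15 16.28 [-0.4  0.7  2.6] [  14.2 -215.5  175.6]
0.1 16.54 [-0.4  1.2  1.9] [  14.2 -217.   168.3]
0.05 16.8 [-0.2  0.4  2.7] [  14.3 -218.2  160.9]
0.0 17.06 [-0.1  1.1  3. ] [  14.3 -219.   153.5]
-0.05 17.32 [-0.6 -1.   2.3] [  14.3 -219.5  146.1]
-0.1 17.57 [-1.  -0.2  2.5] [  14.3 -219.6  138.7]
-0.15 17.83 [-0.3 -0.2  3.8] [  14.3 -219.2  131.3]
-0.2 18.09 [-1.6 -0.6  4.2] [  14.3 -218.6  123.8]
-0.25 18.35 [ 0.4 -0.2  3.1] [  14.3 -217.5  116.4]
('z', np.float64(2.0)) 18.78 [-3.3  0.1  9.8] [  14.3 -216.1  108.6]
('z', np.float64(1.0)) 19.03 [-6.   1.2 16.9] [  14.3 -216.   108.4]
```

```bash
ls pics
```

```text
s1.png
side0.png
side2.png
side3.png
side4.png
sidez.png
top0.png
top2.png
top3.png
top4.png
topz.png
w1.png
wrist0.png
```

View pics/top4.png

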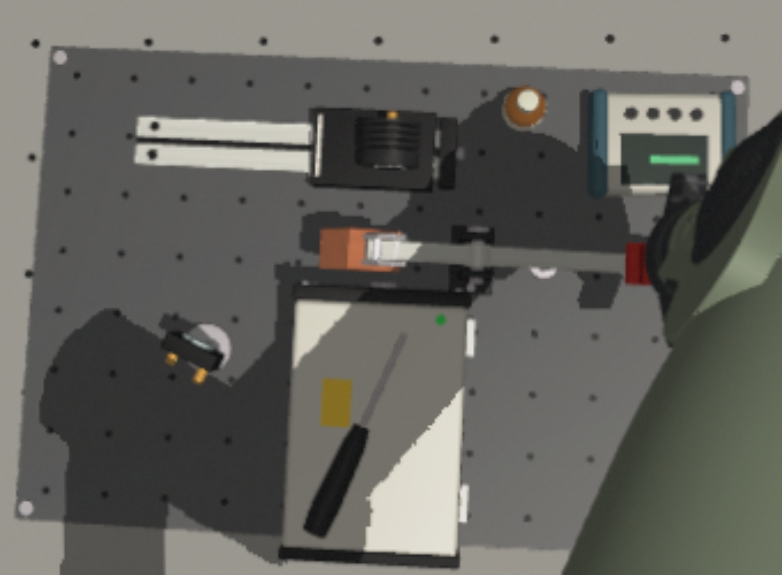

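View pics/side4.png

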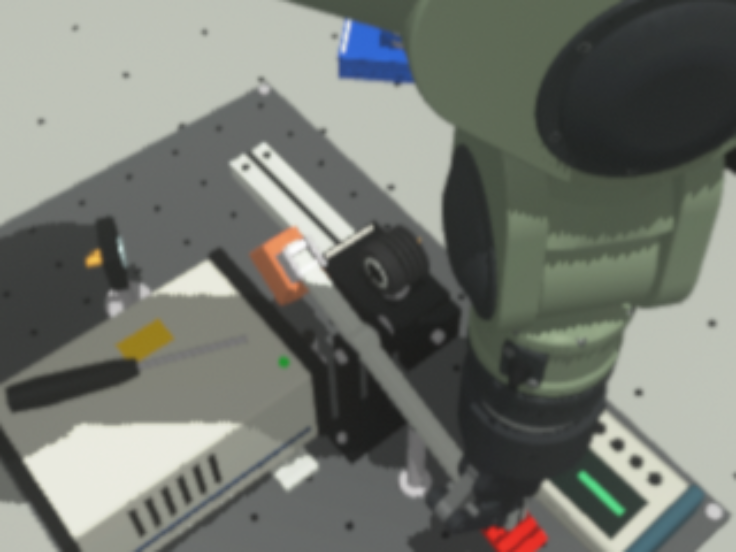

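Run:
```python
from m import *
from cell import ctrl
d=pickle.load(open('c4.pkl','rb'));c=d['top'];X=cloud(c);B=w2b(X.reshape(-1,3)).reshape(X.shape)
near=(B[...,0]>50)&(B[...,0]<150)&(B[...,1]>-30)&(B[...,1]<150)
for lo,hi in((44,56),(80,115)):
    h=near&(B[...,2]>lo)&(B[...,2]<hi);print(np.percentile(B[h],[2,50,98],axis=0).round(1).tolist())
h=(abs(B[...,0]-14)<14)&(B[...,1]<25)&(B[...,1]>-25)&(B[...,2]>70);print('flap/lever end z',np.percentile(B[h],[5,50,95],axis=0).round(1).tolist())
# bar slope
h=(abs(B[...,0]-14)<5)&(B[...,1]<-85)&(B[...,1]>-165)&(B[...,2]>80);print('bar slope',np.polyfit(B[h][:,1],B[h][:,2],1) if h.sum()>10 else h.sum())
s=ctrl.get_state();print(s['t'],s['contact_force'])
```

```text
[[68.6, -28.8, 45.0], [94.5, 32.8, 49.2], [131.0, 64.0, 53.5]]
[[81.6, -21.8, 82.4], [99.2, -0.5, 100.8], [120.2, 21.2, 109.5]]
flap/lever end z [[1.6, -20.5, 148.8], [13.7, 2.3, 161.7], [26.2, 22.8, 172.4]]
bar slope [  -5.94216877 -520.32064437]
19.1333 [-4.25494098  1.00921425 16.41872895]
```

Run:
```python
from m import *
from cell import ctrl
for k in('c0','c4'):
    c=pickle.load(open(k+'.pkl','rb'))['top'];X=cloud(c);B=w2b(X.reshape(-1,3)).reshape(X.shape)
    h=(abs(B[...,0]-14)<8)&(B[...,1]<-20)&(B[...,1]>-170)&(B[...,2]>90)&(abs(B[...,1]+70)>20)&(B[...,2]<185)
    q=B[h];f=cv2.fitLine(q[:,1:].astype(np.float32),cv2.DIST_HUBER,0,.01,.01).ravel();print(k,h.sum(),'slope angle towards pad',-np.arctan(f[1]/f[0]))
ctrl.dwell(1.0);s=ctrl.get_state();print(s['t'],s['contact_force'],s['qvel'])
```

```text
c0 573 slope angle towards pad 0.29986557
c4 524 slope angle towards pad -0.2979554
20.1333 [-4.60798575  0.37293202 15.94743768] [ 0.14219471  0.07625779 -0.10988123  0.04267289 -0.02678334 -0.09451779]
```

The bar slope went from +0.300 to -0.298 rad, so the lever is on its lower stop and held steadily at about 16 N. Handing in.

```bash
python3 -c "
from cell import ctrl
print(ctrl.hand_in())"
```

```text
the job is handed in; nothing more can be done
None
```

I pushed the sensor home against the end stop, then pressed the shutter lever down, and handed in at about 20 s with the closed fingers still holding it. The interface gave no verdict.

**Sensor:** I pushed until the stop's reaction reached about 20 N. After release, the head centre measured about board (99, 0) mm, against a target of (100, 0). Its height was unchanged, and it moved about 0.1 pixel on release. The flap stayed closed until then.

**Shutter:** The force rose sharply at the lower stop. The bar's slope measured -0.298 rad, against 0.300 at rest, and the flap end is raised. The hold stayed steady at about 16 N for 1 s before hand-in.

**Surroundings:** In the last pictures the bottle, meter, mirror and hex driver look unmoved. The blue look-alike is partly hidden and the pink one fully hidden by the arm in the last side view; I never went near either.

**Checks that disagreed:**
- My first pad triangulation was off by 10 mm because the colour mask was only partial. I redid it, and the gap fell to 0.9 mm.
- My first bar-slope fit picked up wrong pixels. I redid that too.
- While sliding, the force read between steps was mostly below the stated 2 to 9 N of friction. I relied on the images and the stop's reaction instead.
- A sideways force of about 5 N on the pad remained during the hold.

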